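# Load, shut and pin a clamshell inspection jig

## Robot

A 7-joint arm with a two-finger parallel gripper is mounted at the origin on a cart in front of the work surface, level with it; the furniture and walls round the work are solid. World frame = base frame: x ahead of the robot, y to its left, z up, the work surface at z = 0. Lengths are in m, angles in rad, forces in N, time in s.
With the tool pointing down it reaches from about 0.425 to 0.875 m from the base axis. Payload 9.9 kg.
Tool frame: the origin (TCP) lies on the centre line of the jaws, within the pads' length; the fingertips stand 19 mm ahead of it and the grasp point (between the pads) is the TCP; x points along the fingers, y is the direction in which the jaws open and shut, and the axes are right-handed (so a half turn about x gives the same grasp; the last joint's range is limited). The gripper opens to 85 mm and grips with 20 to 120 N. Pads are 22 mm wide; open, the fingers measure 114 mm over their backs; the gripper's body (76 mm by 85 mm) begins 54 mm behind the grasp point. The pads swing forward as they close: fully open they stand 13 mm farther back than shut.
Start: joints at [-0.084, 0.576, 0.025, 1.437, -0.015, 1.129, -0.057], TCP at [0.675, 0, 0.25] pointing down, gripper open.
Joint ranges: [-2.76, 2.76], [-0.34, 2.15], [-1.52, 1.57], [0.19, 2.46], [-1.09, 4.23], [0.17, 1.99], [-2.82, 2.82]. Speed limits (rad/s): [2.22, 2.22, 3.01, 3.01, 3.14, 3.14, 3.14].

## Interface

Orientations are given as a unit quaternion [w, x, y, z].
In Python, from bench import * gives the robot as it stands.
- The arm moves only by the shell command python3 -m crank 'ROWS' [OPENING] [FORCE]. ROWS is JSON, a list of rows, each an object with "delta_pos": the shift along the tool's x, y, z in units of 25 mm (1.0 is 25 mm), a list of three; "rotation": the turn, a rotation vector about the tool's x, y, z in units of 6 degrees (1.0 is 6 degrees), a list of three. A call has 1 to 12 rows; each row shifts and turns the commanded pose from where the row before left it, along the tool's axes as they then stand; what a row does not reach is not made up. A row lasts 1/10 s, in which the tool goes at most 50 mm and 8.59 degrees, less where a joint would pass 70% of its speed; a pose out of reach is approached as far as the arm can. A call is refused whole if a number of a shift passes 1 or a number of a turn 1, either way. A call with a gripper value outside its range is refused whole. OPENING is the finger opening in mm, from 0 to 85.4, set as the call begins (- or left out, the last holds). The fingers move at their own pace and stop on an object; FORCE is the grip in N (left out, the last holds). Time passes only in rows, so rows that do not move let the fingers close. It gives the time, the measured TCP pose, the force and the opening at its end, in the units of the state.
- get_obs(): the state, without advancing time (a new reading comes with each control period).
- snapshot(name): name is "scene" or "side" or "wrist"; returns the picture (420x560x3 uint8, red, green, blue); there is no depth.
- camera_info(name): a dict with "mtx" (3x3 intrinsics, pixels), "T" (4x4, takes a point from camera to world coordinates); the wrist camera has in their place "T_tool_cam" (4x4, takes a point from camera to tool coordinates, whose origin is the TCP and whose axes are the tool frame's). Camera axes: x right, y up, looking along -z (the intrinsics and any distortion apply to the point x, -y, -z); pixel columns grow to the right and rows downward; lengths in m; the calibration is good to about 2 mm. A picture is of the moment at which its call begins: read the wrist's pose just before it. camera_info takes no time and is no camera call.
- sign_off(): hands the job in, once; it reports no verdict.
The state is a dict: "time": time; "joints": joint angles; "dq": joint speeds; "joint_torque": joint torques, N m; "ee_pos": TCP position; "tcp_rot": TCP orientation; "ft_force": force on the tool from outside, world axes, zero at the start; "torque": the same for the moment, N m; "gripper_width": finger opening in m.
Only numpy, scipy, OpenCV 4.12 (cv2) and the standard library are available. Lean on these libraries where they do the work, as an engineer would, in place of code of your own. Each camera call takes 0.05 s, during which the arm holds its last target.

## Task

The relays are piled up in the pocket of the clamshell jig: spread them into a single flat layer in the pocket, swing the lid down on them, take the pin from its stand and push it down through the lid's hole into the hole below, all the way home, so that its collar presses the sprung lid fully shut. Finish while still holding the pin by its handle and pressing it down, the lid held shut; do not let go. Leave the jar, the loupe and the bin where they are.

Things in the scene. Friction and masses are not known exactly. Their poses are not given: they have to be found in the camera images.
- jig: Lower half of the clamshell jig, aluminium block 152 (x) x 150 (y) x 34 mm, bolted down. Origin: centre of its underside; +x away from the robot (hinge side), z up. Top face (rim) 34 mm up. Pocket in the top: x -32 to +44, y -60 to +60 mm, 10 mm deep (floor 24 mm up). In front of the pocket an upright pin hole. Feet 8 mm high stick out to y = +-94 mm.
- jig_hole (a point): Mouth of the pin hole of the lower half, on its top face: 54 mm in front (-x) of the jig's origin, 34 mm up. Round, 11.5 mm wide with a small chamfer, goes right through; axes as the jig's.
- pocket (a point): Centre of the pocket's floor: 6 mm behind (+x) the jig's origin, 24 mm up; axes as the jig's.
- lid (a joint): Angle of the lid, a plate 10 mm thick, 130 mm wide, hinged at the jig's far side: 0 = shut flat on the rim, 1.57 upright, 2.3 stop; starts leaning back at 1.95 to 2.25. Stiff hinge: stays where left, turns at about 1 N at its edge. A sprung pad under it (see lid_hole) meets the parts first: let go, the lid rests ajar at 0.03 to 0.15. It cannot close on stacked parts.
- lid_hinge (a point): Hinge axis of the lid, its middle: 66 mm behind (+x) the jig's origin, 39 mm up. The axis runs along the jig's y; this frame turns with the lid. The lid's mid-plane contains the axis; its free edge lies to this frame's -x, and its outer face (the top when shut) to +z.
- lid_hole (a point): Centre of the lid's pin hole (12.5 mm wide, through) on its outer face, 120 mm from the hinge axis; over the jig's hole and 10 mm above it when shut. 3 to 5 N down here shut the lid fully against its black pad (68 x 112 mm over the pocket, 5 mm proud of the lid's underside, springs in 3 mm on a single layer).
- lid_edge (a point): Middle of the lid's free edge, in the lid's mid-plane, 134 mm from the hinge axis.
- pin: Pin 82 mm long, 35 to 70 g, round: steel shank 8 mm thick, 38 mm long, bevelled end; flat collar 22 mm wide, 4 mm thick; ribbed black handle 16 mm thick, 40 mm long. Origin: tip of the shank; +z up to the handle: collar 38 to 42 mm, handle 42 to 82 mm. Starts upright in its stand, collar on the stand's top. Pressed home in the jig, its collar lies on the lid.
- stand: Dark steel stand block 46 x 46 x 42 mm, fixed to the bench, with one upright hole 11.5 mm wide in the middle of its top that holds the pin. Origin: centre of its underside. It stands to the right or to the left of the jig.
- part_0: Relay to be inspected: a flat black moulded block 24 x 20 x 8 mm, about 20 g, origin at the centre of its underside, x along the 24 mm. At the start it lies on the pocket's floor, underneath another one.
- part_1: Relay to be inspected: a flat black moulded block 24 x 20 x 8 mm, about 20 g, origin at the centre of its underside, x along the 24 mm. At the start it lies on the pocket's floor, underneath another one.
- part_2: Relay to be inspected: a flat black moulded block 24 x 20 x 8 mm, about 20 g, origin at the centre of its underside, x along the 24 mm. At the start it lies on top of part_0.
- part_3: Relay to be inspected: a flat black moulded block 24 x 20 x 8 mm, about 20 g, origin at the centre of its underside, x along the 24 mm. At the start it lies on top of part_1.
- jar: Bystander: white jar with black cap, 38 mm wide, 40 mm high. Origin at the centre of its underside. Stands on the other side of the jig than the pin's stand.
- loupe: Bystander: round black loupe 38 mm wide, 28 mm high. Origin at the centre of its underside.
- bin: Bystander: small open red bin 112 x 75 x 47 mm. Origin at the centre of its underside.

How it is judged:
On the way, in this order (a step that is already met when the one before it is completed fails the run):
1. all four relays lie in the pocket in a single layer (z of each of part_0, part_1, part_2, part_3 in the frame of pocket below 0.003 m and x of part_0 in the frame of pocket between -0.038 and 0.038 m and y of part_0 in the frame of pocket between -0.06 and 0.06 m and x of part_1 in the frame of pocket between -0.038 and 0.038 m and y of part_1 in the frame of pocket between -0.06 and 0.06 m and x of part_2 in the frame of pocket between -0.038 and 0.038 m and y of part_2 in the frame of pocket between -0.06 and 0.06 m and x of part_3 in the frame of pocket between -0.038 and 0.038 m and y of part_3 in the frame of pocket between -0.06 and 0.06 m), for 0.2 s.
2. the lid is down on the parts (within 0.17 rad of shut) (value of joint lid below 0.17 rad), for 0.2 s.
3. the pin is through the lid and at least 10 mm into the jig's hole (horizontal distance between pin and jig_hole below 0.004 m and angle between the z axis of pin and the z axis of jig, either way round below 0.12 rad and z of pin in the frame of jig_hole below -0.01 m), for 0.1 s.
At the end, for the whole second after the job is handed in: Lid within 0.02 rad of shut. Pin: tip over 25 mm below the rim (28 = home), within 4 mm of the hole's axis, pin within 0.12 rad of upright, pressing on the jig with over 1.5 N, held by the gripper (over 1 N). Relays in the pocket in one layer, undersides within 3 mm of its floor (all of step 1 and horizontal distance between pin and jig_hole below 0.004 m and angle between the z axis of pin and the z axis of jig, either way round below 0.12 rad and value of joint lid below 0.02 rad and z of pin in the frame of jig_hole below -0.025 m and contact force between pin and jig above 1.5 N and contact force between the fingers and pin above 1 N); the arm keeps its last pose, push and grip.
It fails at once if the jar is moved more than 25 mm (distance of jar from where it was at the start of the episode above 0.025 m).
It fails at once if the loupe is moved more than 25 mm (distance of loupe from where it was at the start of the episode above 0.025 m).
It fails at once if the bin is moved more than 25 mm (distance of bin from where it was at the start of the episode above 0.025 m).
It also fails if it takes over 56 s, if anything falls off the work surface, if the arm or the gripper's body presses on something with over 40 N, if the wrist force passes 120 N, or if a joint passes its speed limit or range.

## Working session

There is one attempt and no reset: what is moved stays moved. The work goes in short steps, Python scripts to look and compute and a shell command to move; the robot and the scene stay as the last step left them, time stands still between calls to the robot, and variables do not carry over. Pictures are saved under pics/ and viewed, and the job is handed in when it is done.

```bash
ls; mkdir -p pics; python3 - <<'E'
from bench import *
import cv2
print(get_obs())
for n in ["scene","side","wrist"]:
    im=snapshot(n); cv2.imwrite(f"pics/{n}0.png",im[:,:,::-1]); print(n,camera_info(n))
E
```

```text
pics
{'time': 0.0, 'joints': array([-0.08379968,  0.57653143,  0.02479945,  1.43792437, -0.01499286,
        1.12898591, -0.0564859 ]), 'dq': array([ 1.38354777e-03,  1.28895840e-03,  4.51090713e-04, -1.55354617e-03,
        6.94141696e-05, -2.68245653e-04, -6.15986491e-04]), 'joint_torque': array([ 1.10782021e-03, -7.65753937e+01,  2.25157209e+00, -2.85965914e+01,
        1.54639565e-02,  1.25475466e-02,  7.09064329e-05]), 'ee_pos': array([6.74573885e-01, 3.01403312e-05, 2.49436303e-01]), 'tcp_rot': array([ 0.49962324,  0.49954448,  0.50042049, -0.50041109]), 'ft_force': array([-0.07990066,  0.83434706,  0.1258414 ]), 'torque': array([-0.05106742, -0.01084341, -0.0043798 ]), 'gripper_width': 0.08567722092194688}
scene {'mtx': array([[487.75961279,   0.        , 280.96562635],
       [  0.        , 487.75961279, 206.43607338],
       [  0.        ,   0.        ,   1.        ]]), 'T': array([[-0.81322106,  0.36946132, -0.44963301, -0.21129555],
       [-0.58172917, -0.53760118,  0.61039016,  0.93030267],
       [-0.01620768,  0.75794677,  0.65211502,  1.06242085],
       [ 0.        ,
[... 286 characters left out ...]
0.1573157 ,  0.60254412, -0.78242722, -1.04841207],
       [ 0.01030176,  0.79325073,  0.60880798,  0.87894616],
       [ 0.        ,  0.        ,  0.        ,  1.        ]])}
wrist {'mtx': array([[338.79458298,   0.        , 278.83801932],
       [  0.        , 338.79458298, 208.80030819],
       [  0.        ,   0.        ,   1.        ]]), 'T_tool_cam': array([[-8.26665268e-05,  2.68288635e-01, -9.63338571e-01,
        -1.22864218e-01],
       [ 9.99997640e-01,  2.11336728e-03,  5.02757915e-04,
        -3.42738161e-05],
       [ 2.17077245e-03, -9.63336256e-01, -2.68288177e-01,
        -6.85650318e-02],
       [ 0.00000000e+00,  0.00000000e+00,  0.00000000e+00,
         1.00000000e+00]])}
```

View pics/scene0.png

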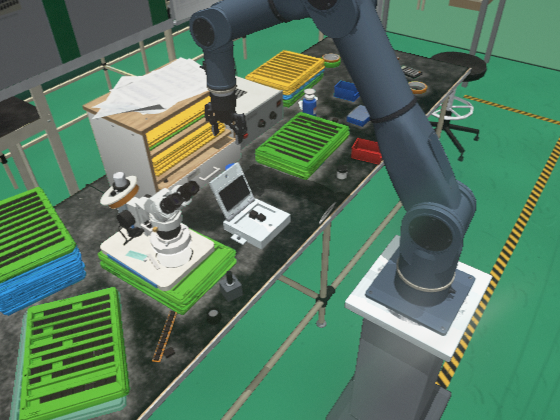

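View pics/side0.png

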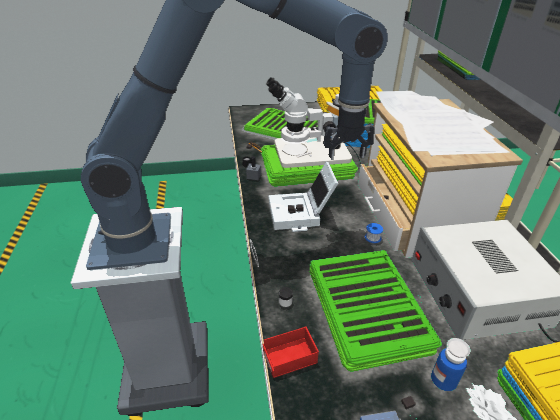

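View pics/wrist0.png

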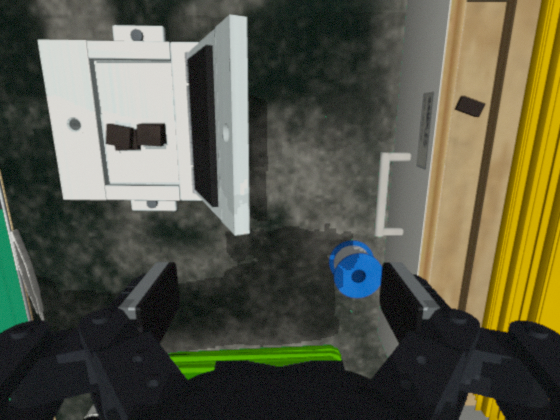

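```bash
python3 - <<'E'
import cv2
w=cv2.imread("pics/wrist0.png");cv2.imwrite("pics/w0z.png",cv2.resize(w[10:250,20:270],None,fx=2.4,fy=2.4,interpolation=cv2.INTER_CUBIC))
s=cv2.imread("pics/scene0.png");cv2.imwrite("pics/s0z.png",cv2.resize(s[150:330,180:300],None,fx=3.3,fy=3.3,interpolation=cv2.INTER_CUBIC))
s=cv2.imread("pics/side0.png");cv2.imwrite("pics/d0z.png",cv2.resize(s[140:320,225:350],None,fx=3.3,fy=3.3,interpolation=cv2.INTER_CUBIC))
E
```

```text
(no output)
```

View pics/w0z.png

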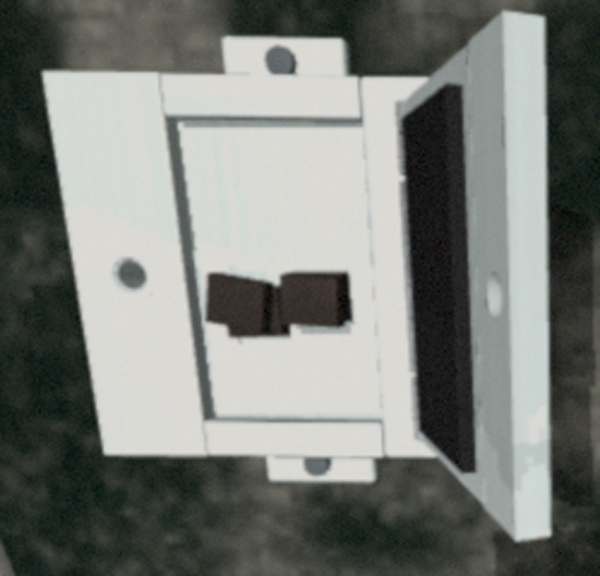

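View pics/s0z.png

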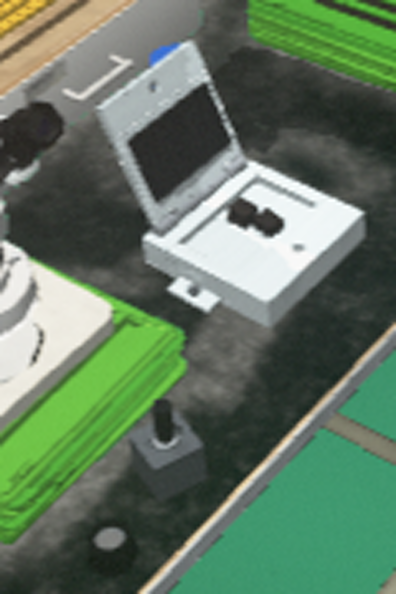

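View pics/d0z.png

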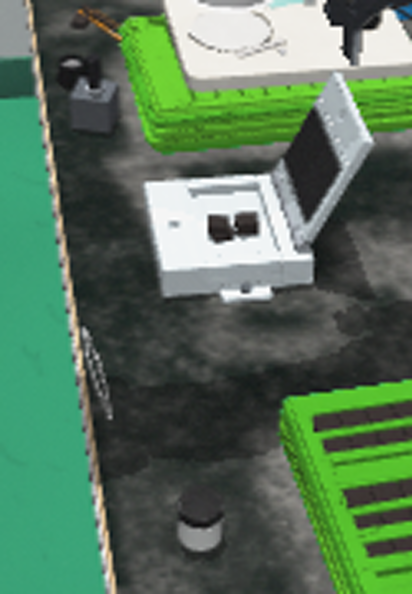

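```bash
cat > h.py <<'E'
from bench import *
import numpy as np, cv2
from scipy.spatial.transform import Rotation as R
def tool(o):
    q=o['tcp_rot']; T=np.eye(4); T[:3,:3]=R.from_quat([q[1],q[2],q[3],q[0]]).as_matrix(); T[:3,3]=o['ee_pos']; return T
def camT(n,o=None):
    c=camera_info(n)
    return c['mtx'], (c['T'] if n!='wrist' else tool(o)@c['T_tool_cam'])
def ray(n,uv,o=None):
    K,T=camT(n,o); d=np.linalg.inv(K)@[uv[0],uv[1],1]; d=T[:3,:3]@[d[0],-d[1],-d[2]]; return T[:3,3],d
def atz(n,uv,z,o=None):
    p,d=ray(n,uv,o); return p+d*(z-p[2])/d[2]
def proj(n,P,o=None):
    K,T=camT(n,o); P=np.atleast_2d(P); c=(P-T[:3,3])@T[:3,:3]; u=(K@np.stack([c[:,0],-c[:,1],-c[:,2]])).T
    return u[:,:2]/u[:,2:]
def two(obs):
    A=np.zeros((3,3));b=np.zeros(3)
    for n,uv,o in obs:
        p,d=ray(n,uv,o); d/=np.linalg.norm(d); M=np.eye(3)-np.outer(d,d);A+=M;b+=M@p
    return np.linalg.solve(A,b)
def see(n,name,crop=None,f=1):
    o=get_obs(); im=snapshot(n)[:,:,::-1]
    if crop: x0,y0,x1,y1=crop; im=im[y0:y1,x0:x1]
    im=cv2.resize(im,None,fx=f,fy=f,interpolation=cv2.INTER_CUBIC) if f!=1 else im
    cv2.imwrite(f'pics/{name}.png',im); np.save(f'pics/{name}.npy',tool(o)); return o
E
python3 - <<'E'
from h import *
o=get_obs()
W=lambda X,Y:(20+X/2.4,10+Y/2.4)
S=lambda X,Y:(180+X/3.3,150+Y/3.3)
D=lambda X,Y:(225+X/3.3,140+Y/3.3)
np.set_printoptions(precision=4,suppress=True)
for nm,p,z in [('c+',(43,71),.034),('c-',(103,457),.034),('hole',(131,273),.034),('screw+',(281,61),.008),('screw-',(317,462),.008),('stackL top',(238,300),.040),('stackR top',(316,299),.040),('pfloor-near+',(187,124),.024),('pfloor-near-',(213,416),.024),('rimfar+?',(362,120),.034),('rimfar-?',(384,420),.034)]:
    print(nm,atz('wrist',W(*p),z,o))
for nm,p,z in [('hole',(299,247),.034),('c+near',(270,323),.034-0.034+.034),('pinTop',(163,403),.086),('collar',(163,440),.044)]:
    print('scene',nm,atz('scene',S(*p),z))
for nm,p,z in [('hole',(174,224),.034),('pinTop',(95,62),.086),('standtopctr',(93,92),.042)]:
    print('side',nm,atz('side',D(*p),z))
# stand top corners in scene: front (168?,..)
print('jar',atz('side',D(201,497),.04),'loupe',atz('scene',S(110,540),.028))
E
```

```text
c+ [0.455  0.1347 0.034 ]
c- [ 0.4517 -0.0163  0.034 ]
hole [0.4763 0.0603 0.034 ]
screw+ [0.5359 0.1433 0.008 ]
screw- [ 0.5333 -0.0254  0.008 ]
stackL top [0.5209 0.0499 0.04  ]
stackR top [0.5522 0.0502 0.04  ]
pfloor-near+ [0.5021 0.1174 0.024 ]
pfloor-near- [ 0.4963 -0.0005  0.024 ]
rimfar+? [0.5747 0.1173 0.034 ]
rimfar-? [ 0.5737 -0.0004  0.034 ]
scene hole [0.4734 0.057  0.034 ]
scene c+near [0.4354 0.1519 0.034 ]
scene pinTop [0.4192 0.312  0.086 ]
scene collar [0.4202 0.3164 0.044 ]
side hole [0.4777 0.0533 0.034 ]
side pinTop [0.4248 0.2979 0.086 ]
side standtopctr [0.422  0.3055 0.042 ]
jar [ 0.4426 -0.3161  0.04  ] loupe [0.3984 0.4088 0.028 ]
```

```bash
python3 -m crank '[{"delta_pos":[0,-1,-0.4],"rotation":[0,0,0]},{"delta_pos":[0,-1,-0.4],"rotation":[0,0,0]},{"delta_pos":[0,-1,-0.4],"rotation":[0,0,0]},{"delta_pos":[0,-1,-0.4],"rotation":[0,0,0]},{"delta_pos":[0,-0.9,-0.4],"rotation":[0,0,0]},{"delta_pos":[0.4,0,0],"rotation":[-1,0,0]},{"delta_pos":[0.4,0,0],"rotation":[-1,0,0]},{"delta_pos":[0.4,0,0],"rotation":[-1,0,0]},{"delta_pos":[0.4,0,0],"rotation":[-1,0,0]},{"delta_pos":[0.4,0,0],"rotation":[-1,0,0]},{"delta_pos":[0.4,0,0],"rotation":[-1,0,0]},{"delta_pos":[0.4,0,0],"rotation":[-1,0,0]}]' 45; python3 -m crank '[{"delta_pos":[0.3,0,0],"rotation":[-1,0,0]},{"delta_pos":[0.3,0,0],"rotation":[-1,0,0]},{"delta_pos":[0.3,0,0],"rotation":[-1,0,0]},{"delta_pos":[0.3,0,0],"rotation":[-1,0,0]},{"delta_pos":[0,0,0],"rotation":[-1,0,0]},{"delta_pos":[0,0,0],"rotation":[-1,0,0]},{"delta_pos":[0,0,0],"rotation":[-1,0,0]},{"delta_pos":[0,0,0],"rotation":[-1,0,0]}]'
python3 - <<'E'
from h import *
o=see('wrist','w1'); print(tool(o)); see('side','d1',(225,140,350,320),3.3)
E
```

```text
time: 1.35
ee_pos: [0.5524, 0.0499, 0.1797]
tcp_rot: [0.646, 0.286, 0.647, -0.286]
ft_force: [0.4, -0.2, 0.0]
gripper_width: 0.0448
time: 2.15
ee_pos: [0.5524, 0.0499, 0.1501]
tcp_rot: [0.707, -0.002, 0.707, 0.001]
ft_force: [-1.1, -1.0, -1.1]
gripper_width: 0.0451
[[-4.40543459e-04 -4.18800222e-03  9.99991133e-01  5.52373403e-01]
 [-1.10582002e-04  9.99991224e-01  4.18795388e-03  4.98723488e-02]
 [-9.99999897e-01 -1.08736046e-04 -4.41002711e-04  1.50094528e-01]
 [ 0.00000000e+00  0.00000000e+00  0.00000000e+00  1.00000000e+00]]
```

View pics/w1.png

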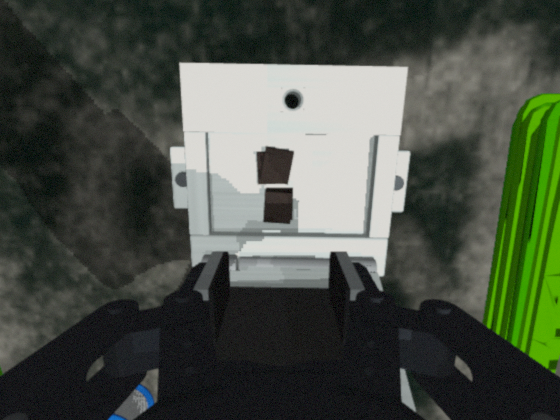

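View pics/d1.png

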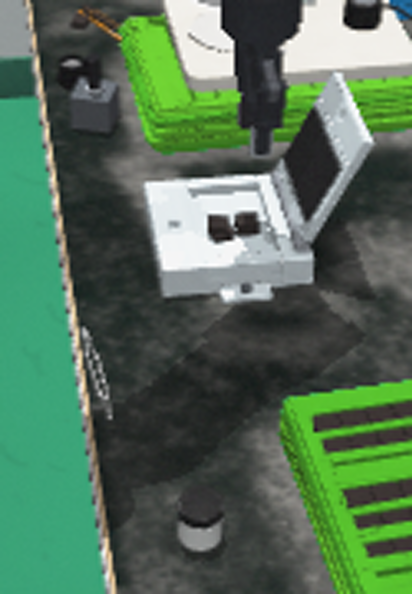

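```bash
python3 - <<'E'
from h import *
np.set_printoptions(precision=4,suppress=True)
im=cv2.imread('pics/w1.png'); cv2.imwrite('pics/w1z.png',cv2.resize(im[55:280,165:415],None,fx=3,fy=3,interpolation=cv2.INTER_CUBIC))
o=get_obs()
for nm,p,z in [('hole',(292,100),.034),('A',(275.5,165),.04),('B',(279,205),.04),('c-',(181,64),.034),('c+',(406,67),.034),('screw-',(181,180),.008),('screw+',(397,183),.008)]:
    print(nm,atz('wrist',p,z,o))
E
```

```text
hole [0.475  0.0592 0.034 ]
A [0.5179 0.048  0.04  ]
B [0.5465 0.0504 0.04  ]
c- [ 0.4525 -0.0136  0.034 ]
c+ [0.4545 0.1338 0.034 ]
screw- [ 0.5344 -0.0273  0.008 ]
screw+ [0.5369 0.1442 0.008 ]
```

View pics/w1z.png

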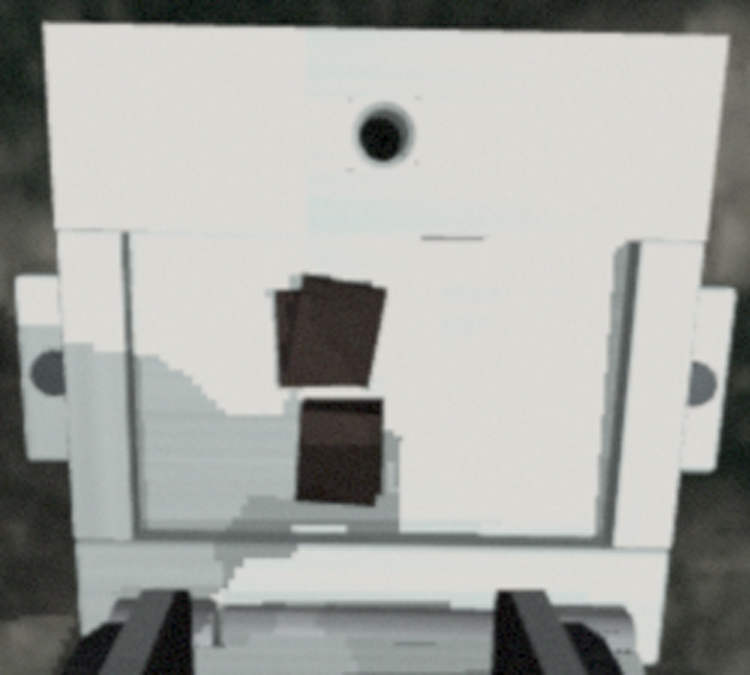

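```bash
python3 -m crank '[{"delta_pos":[1,0,-0.06],"rotation":[0,0,0]},{"delta_pos":[1,0,0],"rotation":[0,0,0]},{"delta_pos":[1,0,0],"rotation":[0,0,0]},{"delta_pos":[0.6,0,0],"rotation":[0,0,0]},{"delta_pos":[0.28,0,0],"rotation":[0,0,0]}]' 45;python3 -m crank '[{"delta_pos":[0,0,0],"rotation":[0,0,0]},{"delta_pos":[0,0,0],"rotation":[0,0,0]},{"delta_pos":[0,0,0],"rotation":[0,0,0]},{"delta_pos":[0,0,0],"rotation":[0,0,0]}]' 12 25
python3 - <<'E'
from h import *
o=see('wrist','w2'); see('side','d2',(245,140,350,250),5)
E
```

```text
time: 2.75
ee_pos: [0.5502, 0.0498, 0.0518]
tcp_rot: [0.706, 0.001, 0.708, -0.001]
ft_force: [-0.3, -0.3, 1.0]
gripper_width: 0.0451
time: 3.15
ee_pos: [0.5515, 0.05, 0.0541]
tcp_rot: [0.708, 0.0, 0.707, -0.0]
ft_force: [0.4, 0.3, 0.4]
gripper_width: 0.0191
```

View pics/w2.png

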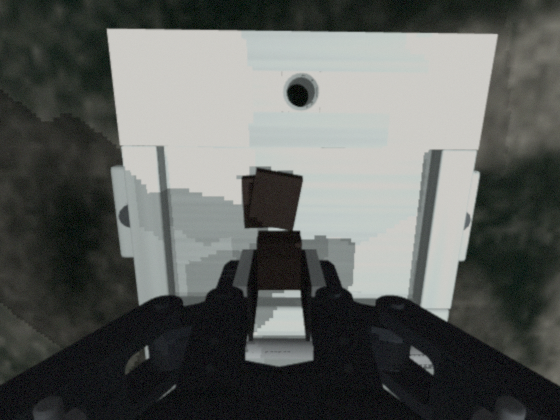

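View pics/d2.png

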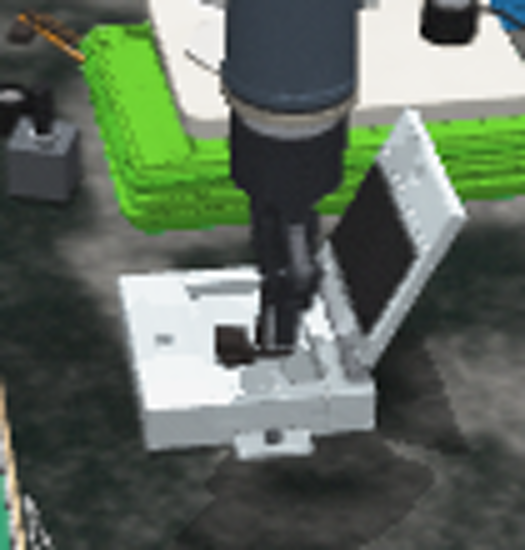

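```bash
python3 -m crank '[{"delta_pos":[-0.6,0,0],"rotation":[0,0,0]},{"delta_pos":[0,0.75,0.08],"rotation":[0,0,0]},{"delta_pos":[0,0.75,0],"rotation":[0,0,0]},{"delta_pos":[0,0,0],"rotation":[0,0,0]},{"delta_pos":[0.45,0,0],"rotation":[0,0,0]},{"delta_pos":[0.43,0,0],"rotation":[0,0,0]},{"delta_pos":[0,0,0],"rotation":[0,0,0]},{"delta_pos":[0,0,0],"rotation":[0,0,0]}]' 12 25
python3 - <<'E'
from h import *
o=see('wrist','w3')
E
```

```text
time: 4.05
ee_pos: [0.5525, 0.0865, 0.0452]
tcp_rot: [0.707, 0.0, 0.708, -0.001]
ft_force: [0.5, -0.5, 0.8]
gripper_width: 0.0195
```

View pics/w3.png

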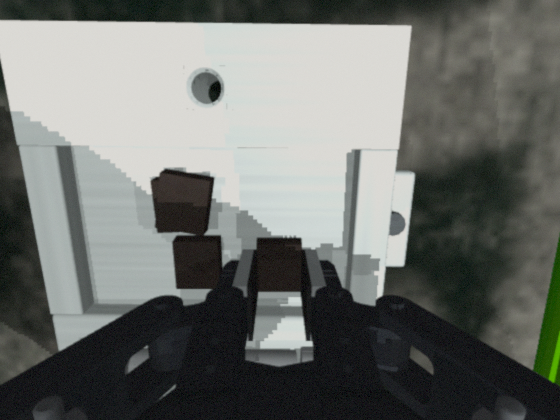

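```bash
python3 -m crank '[{"delta_pos":[0,0,0],"rotation":[0,0,0]},{"delta_pos":[0,0,0],"rotation":[0,0,0]},{"delta_pos":[-0.8,0,0],"rotation":[0,0,0]},{"delta_pos":[-0.7,0,0],"rotation":[0,0,0]}]' 30 25; python3 -m crank '[{"delta_pos":[0,-0.75,-0.65],"rotation":[0,0,0]},{"delta_pos":[0,-0.75,-0.65],"rotation":[0,0,0]},{"delta_pos":[0,0,0],"rotation":[0,0,0]},{"delta_pos":[0,0,0],"rotation":[0,0,0]}]' 42
python3 - <<'E'
from h import *
o=see('wrist','w4'); print(o['ee_pos'])
E
```

```text
time: 4.5
ee_pos: [0.5527, 0.0874, 0.0841]
tcp_rot: [0.707, -0.0, 0.707, -0.0]
ft_force: [0.3, 0.3, 0.7]
gripper_width: 0.0299
time: 4.9
ee_pos: [0.5207, 0.0497, 0.0841]
tcp_rot: [0.707, 0.0, 0.707, -0.0]
ft_force: [0.6, 0.6, 0.3]
gripper_width: 0.0425
[0.52068786 0.0497177  0.08405361]
```

View pics/w4.png

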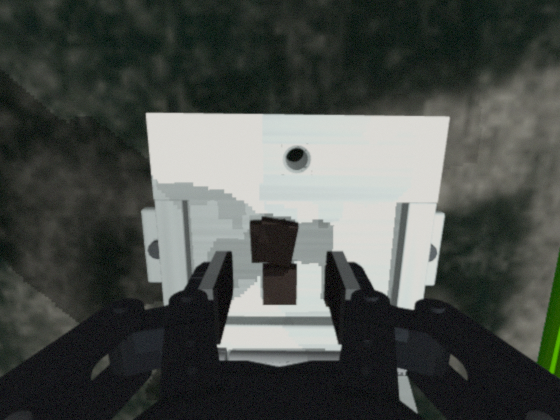

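```bash
python3 - <<'E'
from h import *
o=get_obs()
print(atz('wrist',(275,241),.04,o),atz('wrist',(297,158),.034,o))
E
```

```text
[0.51727739 0.04899059 0.04      ] [0.47460583 0.06033538 0.034     ]
```

```bash
python3 -m crank '[{"delta_pos":[0.7,0,-0.1],"rotation":[0,0,0]},{"delta_pos":[0.5,0,0],"rotation":[0,0,0]},{"delta_pos":[0,0,0],"rotation":[0,0,0]}]' 42;python3 -m crank '[{"delta_pos":[0,0,0],"rotation":[0,0,0]},{"delta_pos":[0,0,0],"rotation":[0,0,0]},{"delta_pos":[0,0,0],"rotation":[0,0,0]},{"delta_pos":[0,0,0],"rotation":[0,0,0]}]' 12 25
python3 - <<'E'
from h import *
o=see('wrist','w5')
E
```

```text
time: 5.25
ee_pos: [0.5174, 0.0506, 0.0522]
tcp_rot: [0.706, -0.0, 0.708, 0.0]
ft_force: [0.4, -0.9, 0.3]
gripper_width: 0.0418
time: 5.65
ee_pos: [0.5183, 0.05, 0.0542]
tcp_rot: [0.707, 0.0, 0.707, -0.0]
ft_force: [-0.3, -0.5, -0.4]
gripper_width: 0.0193
```

View pics/w5.png

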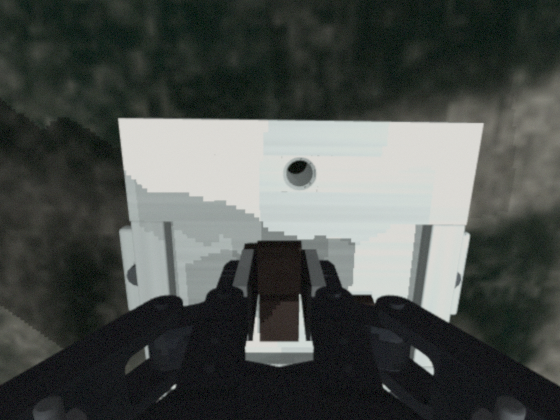

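```bash
python3 -m crank '[{"delta_pos":[-0.6,0,0],"rotation":[0,0,0]},{"delta_pos":[0,0.75,-0.04],"rotation":[0,0,0]},{"delta_pos":[0,0.75,0],"rotation":[0,0,0]},{"delta_pos":[0,0,0],"rotation":[0,0,0]},{"delta_pos":[0.45,0,0],"rotation":[0,0,0]},{"delta_pos":[0.43,0,0],"rotation":[0,0,0]},{"delta_pos":[0,0,0],"rotation":[0,0,0]},{"delta_pos":[0,0,0],"rotation":[0,0,0]}]' 12 25; python3 -m crank '[{"delta_pos":[0,0,0],"rotation":[0,0,0]},{"delta_pos":[0,0,0],"rotation":[0,0,0]},{"delta_pos":[-0.8,0,0],"rotation":[0,0,0]},{"delta_pos":[-1,0,0],"rotation":[0,0,0]},{"delta_pos":[-1,0,0],"rotation":[0,0,0]},{"delta_pos":[-1,0,0],"rotation":[0,0,0]}]' 30 
python3 - <<'E'
from h import *
o=see('wrist','w6');see('side','d6',(245,140,350,250),5)
E
```

```text
time: 6.5
ee_pos: [0.5165, 0.0866, 0.0459]
tcp_rot: [0.706, 0.0, 0.708, -0.001]
ft_force: [-0.0, -0.3, 0.1]
gripper_width: 0.0191
time: 7.1
ee_pos: [0.5168, 0.0874, 0.1429]
tcp_rot: [0.707, 0.0, 0.707, -0.0]
ft_force: [-1.1, -0.2, 0.1]
gripper_width: 0.0297
```

View pics/w6.png

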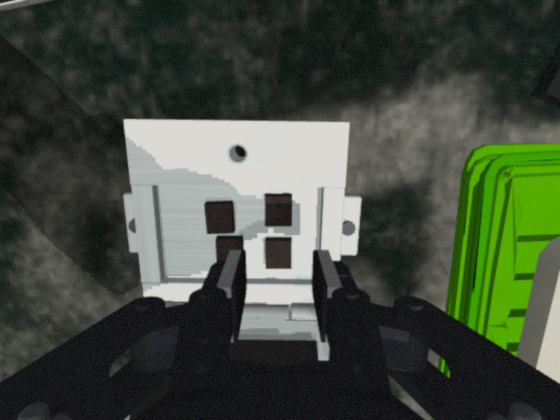

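View pics/d6.png

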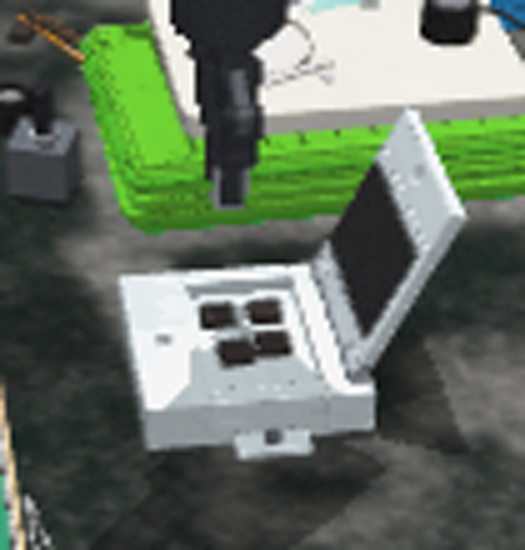

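```bash
python3 - <<'E'
from h import *
for uv,y in [((327.2,162.4),.124),((338,183),-.006)]:
    p,d=ray('side',uv); q=p+d*(y-p[1])/d[1]; print(q, np.arctan2(q[2]-.039,-(q[0]-.596)))
E
```

```text
[0.65679164 0.124      0.15404034] 2.0569343389465637
[ 0.65853711 -0.006       0.15635804] 2.0603963825626006
```

```bash
python3 - <<'E'
from h import *
T0=dict(ee_pos=np.array([.67457,0,.24944]),tcp_rot=np.array([.49962,.49954,.50042,-.50041]))
S=lambda X,Y:(180+X/3.3,150+Y/3.3)
print(two([('wrist',(382,156),T0),('scene',S(82,100),None)]),two([('wrist',(382,234),T0),('scene',S(130,68),None)]))
E
```

```text
[0.76774636 0.03095857 0.06331998] [ 0.7771879 -0.0500362  0.049827 ]
```

```bash
python3 -m crank '[{"delta_pos":[-1,0,0.8],"rotation":[0,0,0]},{"delta_pos":[-1,0,0.8],"rotation":[0,0,0]},{"delta_pos":[-1,0,0.8],"rotation":[0,0,0]},{"delta_pos":[0,-0.23,0.92],"rotation":[0,0,0]},{"delta_pos":[0,-0.23,0.92],"rotation":[0,0,0]},{"delta_pos":[0,-0.23,0.92],"rotation":[0,0,0]},{"delta_pos":[0,-0.23,0.92],"rotation":[0,0,0]},{"delta_pos":[0,-0.23,0.92],"rotation":[0,0,0]},{"delta_pos":[0.9,0,0],"rotation":[0,0,0]},{"delta_pos":[0.9,0,0],"rotation":[0,0,0]},{"delta_pos":[0.9,0,0],"rotation":[0,0,0]},{"delta_pos":[0,0,0],"rotation":[0,0,0]}]' 40
python3 - <<'E'
from h import *
see('side','d7',(225,60,425,250),3)
E
```

```text
time: 8.4
ee_pos: [0.6899, 0.0581, 0.1453]
tcp_rot: [0.705, -0.0, 0.709, -0.0]
ft_force: [-0.8, 0.2, -0.2]
gripper_width: 0.04
```

View pics/d7.png

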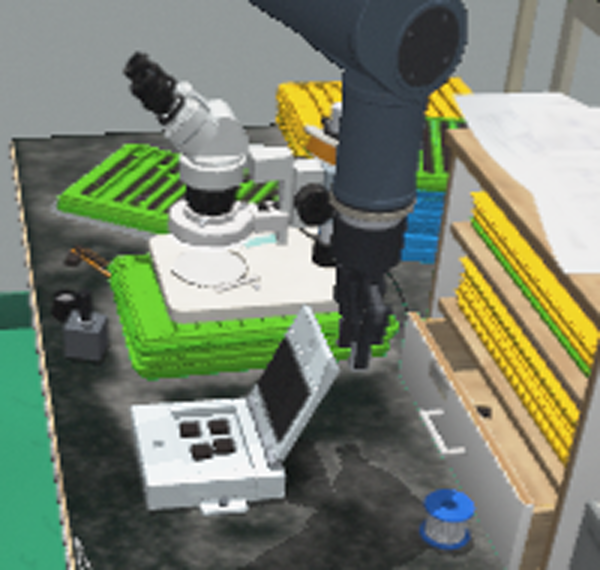

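```bash
python3 -m crank '[{"delta_pos":[0,0,-0.6],"rotation":[0,0,0]},{"delta_pos":[0,0,-0.5],"rotation":[0,0,0]},{"delta_pos":[0,0,-0.5],"rotation":[0,0,0]},{"delta_pos":[0,0,-0.5],"rotation":[0,0,0]},{"delta_pos":[0,0,-0.5],"rotation":[0,0,0]},{"delta_pos":[0,0,-0.5],"rotation":[0,0,0]},{"delta_pos":[0,0,-0.5],"rotation":[0,0,0]},{"delta_pos":[0,0,-0.5],"rotation":[0,0,0]},{"delta_pos":[0,0,-0.5],"rotation":[0,0,0]},{"delta_pos":[0,0,-0.5],"rotation":[0,0,0]},{"delta_pos":[0,0,-0.3],"rotation":[0,0,0]}]' 40
python3 - <<'E'
from h import *
see('side','d8',(225,60,425,250),3);see('wrist','w8')
E
```

```text
time: 9.55
ee_pos: [0.5571, 0.0589, 0.1507]
tcp_rot: [0.708, -0.0, 0.706, 0.0]
ft_force: [1.2, -0.4, -0.5]
gripper_width: 0.0401
```

View pics/d8.png

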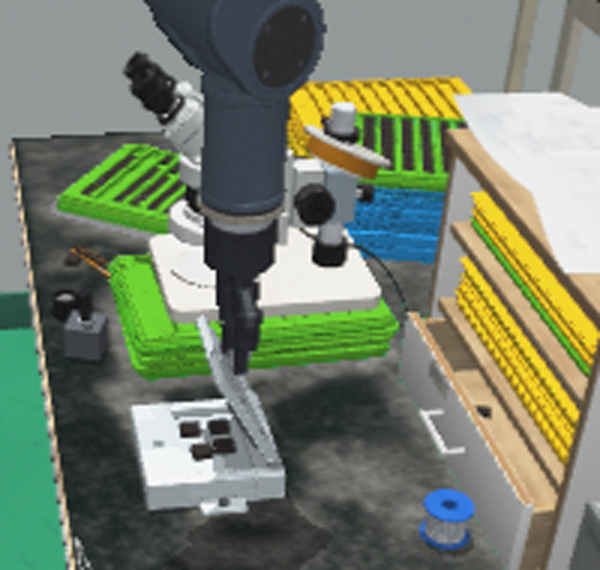

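View pics/w8.png

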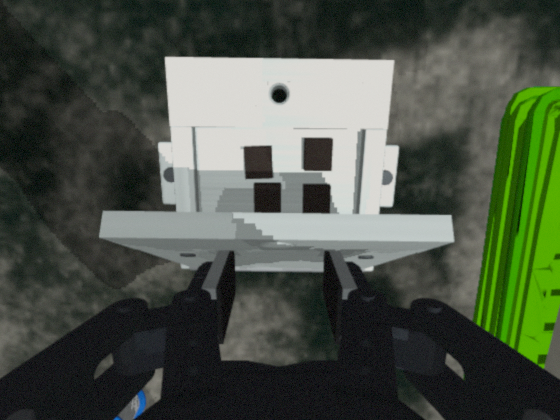

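```bash
python3 -m crank '[{"delta_pos":[0.16,0,-0.54],"rotation":[0,0,0]},{"delta_pos":[0.16,0,-0.54],"rotation":[0,0,0]},{"delta_pos":[0.52,0,-0.4],"rotation":[0,0,0]},{"delta_pos":[0.52,0,-0.4],"rotation":[0,0,0]},{"delta_pos":[0.62,0,-0.23],"rotation":[0,0,0]},{"delta_pos":[0.62,0,-0.23],"rotation":[0,0,0]},{"delta_pos":[0.34,0,-0.03],"rotation":[0,0,0]},{"delta_pos":[0.34,0,-0.03],"rotation":[0,0,0]},{"delta_pos":[0,0,0],"rotation":[0,0,0]},{"delta_pos":[0,0,0],"rotation":[0,0,0]}]' 40
python3 - <<'E'
from h import *
see('side','d9',(225,60,425,250),3);print(get_obs()['ft_force'])
E
```

```text
time: 10.65
ee_pos: [0.4976, 0.0589, 0.0675]
tcp_rot: [0.707, 0.0, 0.707, 0.0]
ft_force: [-0.1, 0.7, 0.4]
gripper_width: 0.0398
[ 0.93434957 -0.08546852  0.15343201]
```

View pics/d9.png

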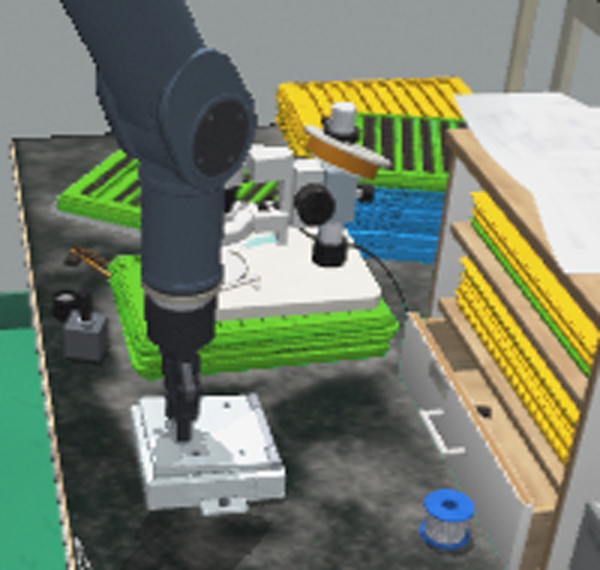

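```bash
python3 -m crank '[{"delta_pos":[0.15,0,0],"rotation":[0,0,0]},{"delta_pos":[0.1,0,0],"rotation":[0,0,0]},{"delta_pos":[0,0,0],"rotation":[0,0,0]}]' 40; python3 -m crank '[{"delta_pos":[-1,0,0],"rotation":[0,0,0]},{"delta_pos":[-1,0,0],"rotation":[0,0,0]},{"delta_pos":[-1,0,0],"rotation":[0,0,0]},{"delta_pos":[-1,0,0],"rotation":[0,0,0]},{"delta_pos":[0,0,0],"rotation":[0,0,0]}]'
python3 - <<'E'
from h import *
see('side','d10',(245,140,350,250),5);o=see('wrist','w10')
E
```

```text
time: 11.0
ee_pos: [0.4974, 0.0589, 0.0615]
tcp_rot: [0.707, -0.0, 0.707, -0.0]
ft_force: [-0.9, 0.4, 7.9]
gripper_width: 0.04
time: 11.5
ee_pos: [0.4986, 0.0591, 0.1638]
tcp_rot: [0.709, 0.0, 0.705, 0.0]
ft_force: [0.0, 0.7, -0.7]
gripper_width: 0.04
```

View pics/d10.png

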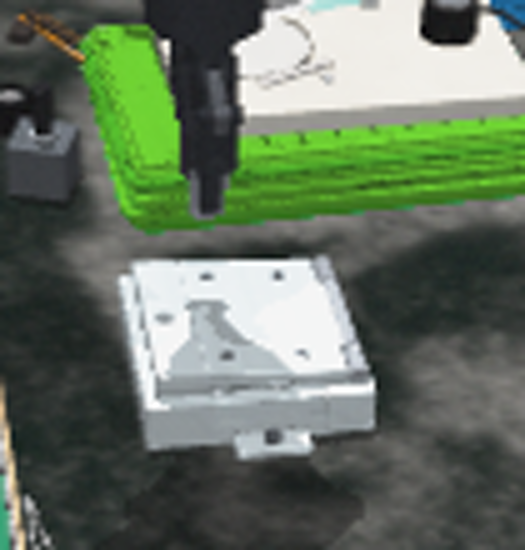

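View pics/w10.png

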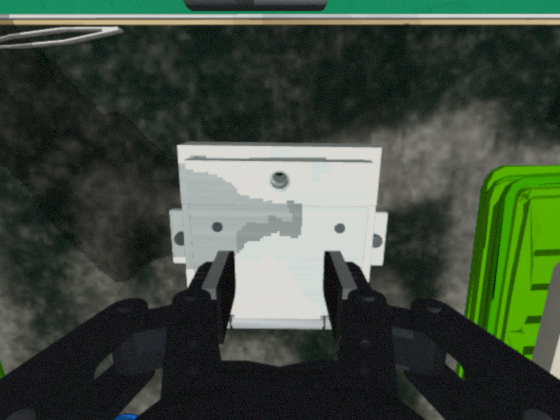

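```bash
python3 -m crank '[{"delta_pos":[0,1,-0.3],"rotation":[0,0,0]},{"delta_pos":[0,1,-0.3],"rotation":[0,0,0]},{"delta_pos":[0,1,-0.3],"rotation":[0,0,0]},{"delta_pos":[0,1,-0.3],"rotation":[0,0,0]},{"delta_pos":[0,1,-0.3],"rotation":[0,0,0]},{"delta_pos":[0,1,-0.3],"rotation":[0,0,0]},{"delta_pos":[0,1,-0.3],"rotation":[0,0,0]},{"delta_pos":[0,1,-0.3],"rotation":[0,0,0]},{"delta_pos":[0,1,-0.3],"rotation":[0,0,0]},{"delta_pos":[0,1,-0.3],"rotation":[0,0,0]},{"delta_pos":[0,0,0],"rotation":[0,0,0]},{"delta_pos":[0,0,0],"rotation":[0,0,0]}]' 40
python3 - <<'E'
from h import *
see('side','d11',(225,100,350,250),4);o=see('wrist','w11');see('scene','s11',(180,150,300,330),3.3)
E
```

```text
time: 12.8
ee_pos: [0.4214, 0.3086, 0.1599]
tcp_rot: [0.707, -0.001, 0.708, 0.0]
ft_force: [0.4, -0.5, 0.1]
gripper_width: 0.0399
```

View pics/w11.png

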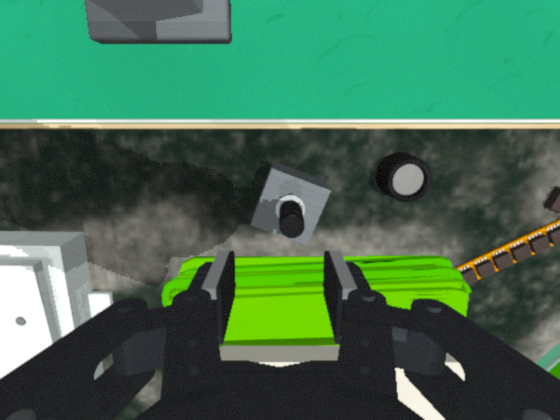

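View pics/d11.png

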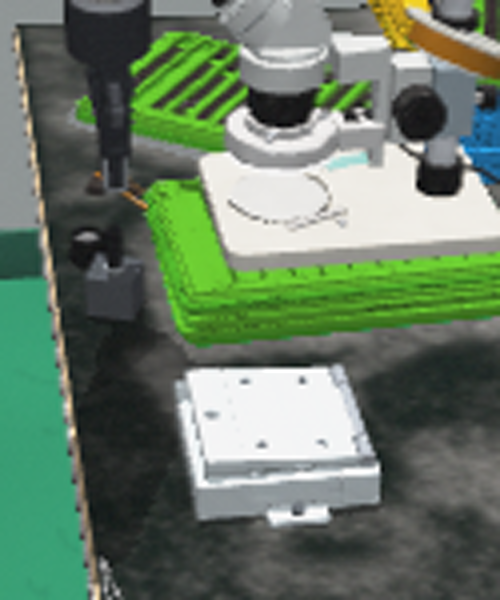

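View pics/s11.png

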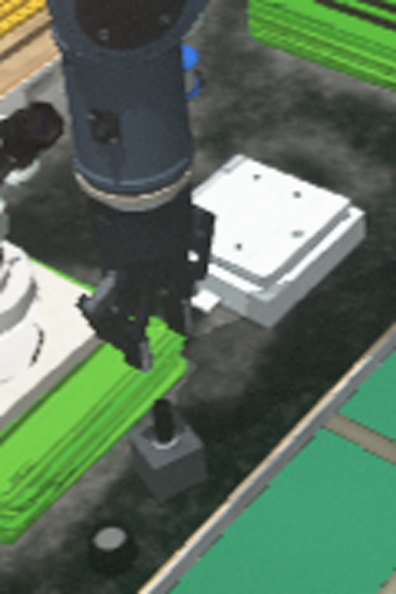

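```bash
python3 - <<'E'
from h import *
im=cv2.imread('pics/w11.png'); cv2.imwrite('pics/w11z.png',cv2.resize(im[150:260,235:345],None,fx=5,fy=5,interpolation=cv2.INTER_CUBIC))
o=get_obs();print(o['ee_pos'])
print(atz('wrist',(292,228),.086,o),atz('wrist',(291,205),.046,o))
E
```

```text
[0.42229305 0.30738415 0.16047263]
[0.4215391  0.31587917 0.086     ] [0.41755126 0.31656536 0.046     ]
```

View pics/w11z.png

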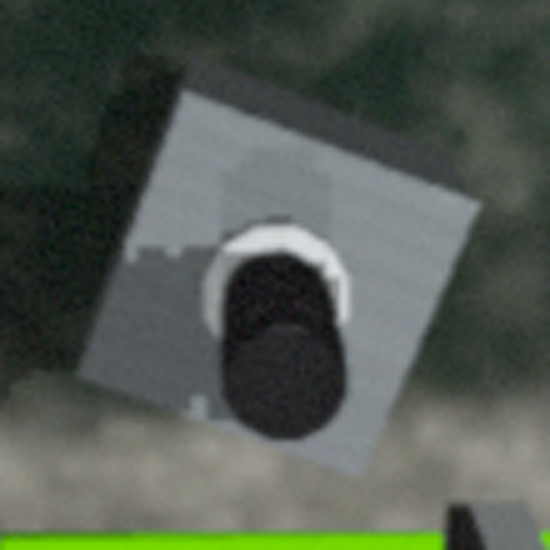

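```bash
python3 -m crank '[{"delta_pos":[0.4,0.34,-0.08],"rotation":[0,0,0]},{"delta_pos":[0.9,0,0],"rotation":[0,0,0]},{"delta_pos":[0.9,0,0],"rotation":[0,0,0]},{"delta_pos":[0.9,0,0],"rotation":[0,0,0]},{"delta_pos":[0.5,0,0],"rotation":[0,0,0]},{"delta_pos":[0,0,0],"rotation":[0,0,0]},{"delta_pos":[0,0,0],"rotation":[0,0,0]}]' 40
python3 - <<'E'
from h import *
o=see('wrist','w12');print(o['ee_pos'])
E
```

```text
time: 13.65
ee_pos: [0.42, 0.3175, 0.0712]
tcp_rot: [0.707, -0.0, 0.707, 0.0]
ft_force: [-0.2, 0.6, 0.8]
gripper_width: 0.04
[0.42001087 0.31747362 0.07119154]
```

View pics/w12.png

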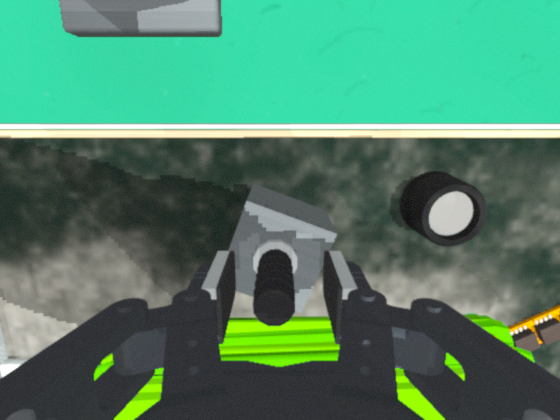

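```bash
python3 -m crank '[{"delta_pos":[0.05,-0.05,0],"rotation":[0,0,0]},{"delta_pos":[0,0,0],"rotation":[0,0,0]},{"delta_pos":[0,0,0],"rotation":[0,0,0]},{"delta_pos":[0,0,0],"rotation":[0,0,0]},{"delta_pos":[0,0,0],"rotation":[0,0,0]}]' 5 70
python3 -m crank '[{"delta_pos":[-0.6,0,0],"rotation":[0,0,0]},{"delta_pos":[-0.8,0,0],"rotation":[0,0,0]},{"delta_pos":[-1,0,0],"rotation":[0,0,0]},{"delta_pos":[-1,0,0],"rotation":[0,0,0]},{"delta_pos":[-0.6,0,0],"rotation":[0,0,0]},{"delta_pos":[0,0,0],"rotation":[0,0,0]}]'
python3 - <<'E'
from h import *
o=see('wrist','w13');print(o['ee_pos'],tool(o)[:3,0])
E
```

```text
time: 14.2
ee_pos: [0.4204, 0.316, 0.0706]
tcp_rot: [0.708, 0.0, 0.707, 0.0]
ft_force: [-0.2, -0.6, 6.3]
gripper_width: 0.0143
time: 14.8
ee_pos: [0.4209, 0.3167, 0.1719]
tcp_rot: [0.708, 0.001, 0.706, 0.001]
ft_force: [-0.0, 1.0, -1.0]
gripper_width: 0.0145
[0.42085551 0.31674541 0.17193966] [ 0.00321599  0.002478   -0.99999176]
```

View pics/w13.png

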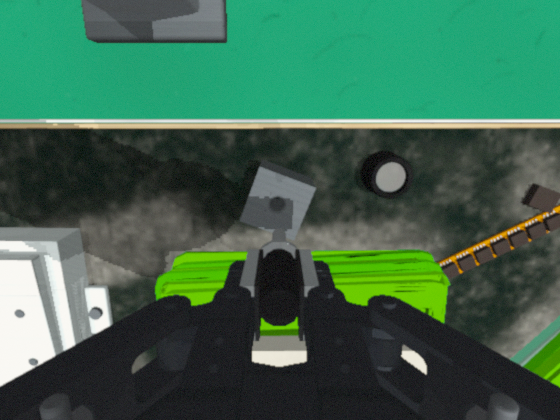

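```bash
python3 - <<'E'
from h import *
im=cv2.imread('pics/w13.png'); cv2.imwrite('pics/w13z.png',cv2.resize(im[190:330,220:340],None,fx=5,fy=4.2,interpolation=cv2.INTER_CUBIC))
E
```

```text
(no output)
```

View pics/w13z.png

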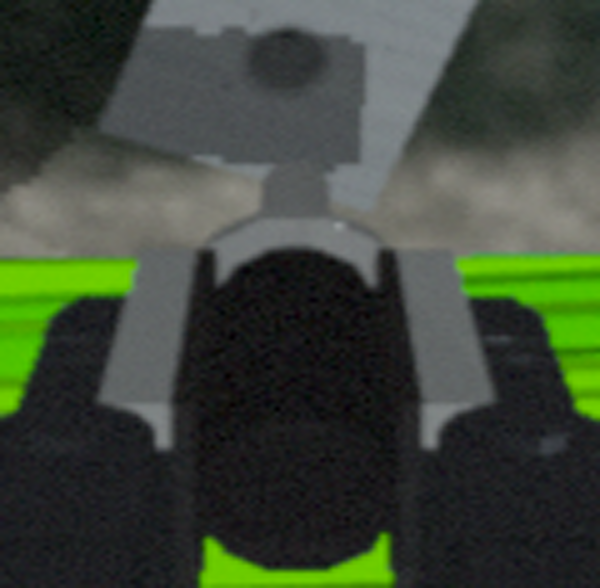

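```bash
python3 - <<'E'
from h import *
o=get_obs();T=tool(o)
def P(*p): return proj('wrist',(T@np.r_[p,1])[:3],o)[0]
for z in (-.004,-.003,0,.002): print(z,P(.0666,0,z))
# collar far rim (-z side) bottom .0286 / top .0246 ; handle top end
print(P(.0286,0,-.011),P(.0246,0,-.011),P(-.0154,0,.008),P(-.0154,0,-.008),P(.0246,-.011,0),P(.0246,.011,0),P(.0666,-.004,0),P(.0666,.004,0))
E
```

```text
-0.004 [277.97023951 227.06033835]
-0.003 [277.97508094 228.6682995 ]
0 [277.9895276  233.46640301]
0.002 [277.99909454 236.64382714]
[277.71623245 238.66790213] [277.68715195 241.70967039] [277.46890491 329.98558104] [277.32141959 290.66923669] [254.50814268 263.54856938] [301.01187804 263.4593875 ] [271.23866311 233.47980511] [284.74059695 233.45300049]
```

```bash
python3 -m crank '[{"delta_pos":[0,-0.94,0.2],"rotation":[0,0,0]},{"delta_pos":[0,-0.94,0.2],"rotation":[0,0,0]},{"delta_pos":[0,-0.94,0.2],"rotation":[0,0,0]},{"delta_pos":[0,-0.94,0.2],"rotation":[0,0,0]},{"delta_pos":[0,-0.94,0.2],"rotation":[0,0,0]},{"delta_pos":[0,-0.94,0.2],"rotation":[0,0,0]},{"delta_pos":[0,-0.94,0.2],"rotation":[0,0,0]},{"delta_pos":[0,-0.94,0.2],"rotation":[0,0,0]},{"delta_pos":[0,-0.94,0.2],"rotation":[0,0,0]},{"delta_pos":[0,-0.92,0.2],"rotation":[0,0,0]},{"delta_pos":[0,-0.92,0.16],"rotation":[0,0,0]},{"delta_pos":[0,0,0],"rotation":[0,0,0]}]'
python3 -m crank '[{"delta_pos":[0.4,0,0],"rotation":[0,0,0]},{"delta_pos":[0,0,0],"rotation":[0,0,0]},{"delta_pos":[0,0,0],"rotation":[0,0,0]}]'
python3 - <<'E'
from h import *
o=see('wrist','w14');print(o['ee_pos'],tool(o)[:3,0])
im=cv2.imread('pics/w14.png'); cv2.imwrite('pics/w14z.png',cv2.resize(im[170:310,200:360],None,fx=4.2,fy=4.2,interpolation=cv2.INTER_CUBIC))
see('side','d14',(225,100,350,250),4);see('scene','s14',(180,150,300,330),3.3)
E
```

```text
time: 16.05
ee_pos: [0.4737, 0.0549, 0.1685]
tcp_rot: [0.706, 0.001, 0.708, -0.002]
ft_force: [-1.1, 0.3, -0.4]
gripper_width: 0.0141
time: 16.35
ee_pos: [0.4734, 0.0594, 0.1591]
tcp_rot: [0.707, -0.001, 0.708, 0.001]
ft_force: [0.3, 0.3, -0.3]
gripper_width: 0.0141
[0.47344484 0.05943598 0.15910788] [-1.41699205e-03  2.02548490e-04 -9.99998976e-01]
```

View pics/w14z.png

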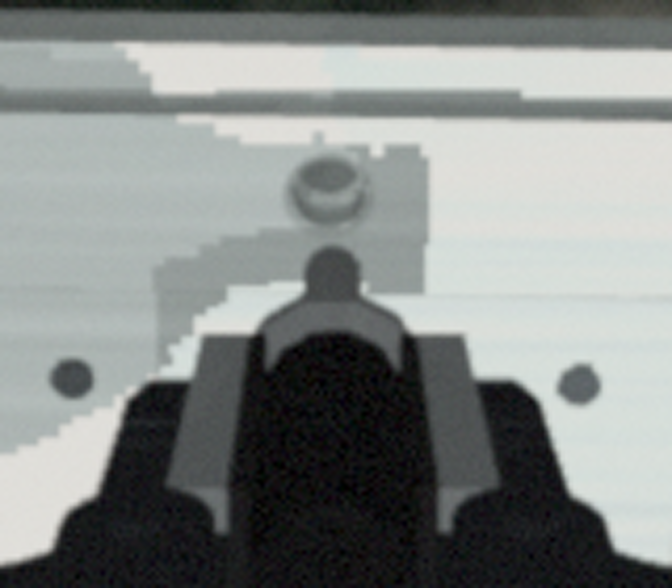

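View pics/d14.png

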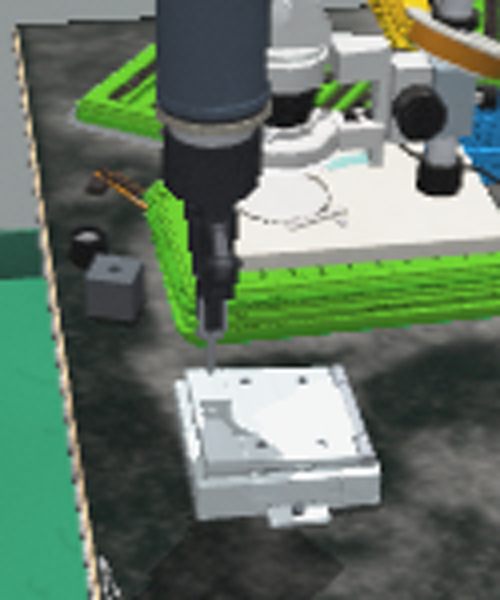

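View pics/s14.png

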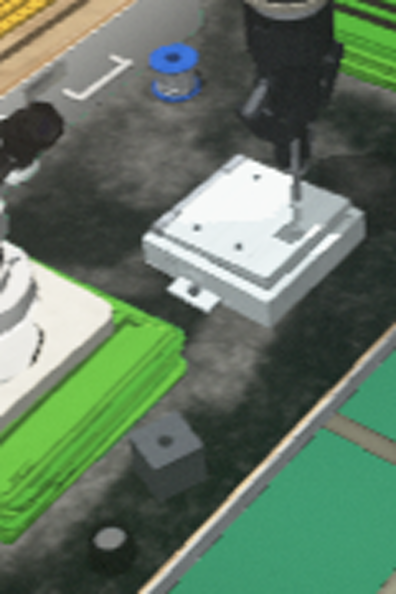

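```bash
python3 - <<'E'
from h import *
T=np.load('pics/w14.npy'); r=R.from_matrix(T[:3,:3]).as_quat(); o=dict(ee_pos=T[:3,3],tcp_rot=np.r_[r[3],r[:3]])
for z in (.046,.05,.055,.06): print(z,atz('wrist',(278.1,215.2),z,o),atz('wrist',(277.1,215.2),z,o))
tip=(T@[.0666,0,0,1])[:3]; print('tip',tip,proj('wrist',tip,o),proj('wrist',(T@[.0666,0,-.003,1])[:3],o))
# lid front top edge in w14: row 170+117/4.2 ; rim front edge row 170+42/4.2
for v,z in ((170+93/4.2,.06),(170+93/4.2,.055),(170+93/4.2,.05),(170+42/4.2,.034)): print(z,atz('wrist',(300,v),z,o))
for n,uv in (('scene',(180+297/3.3,150+234/3.3)),('side',(225+211/4,100+415/4))):
  for z in (.05,.055): print(n,atz(n,uv,z))
# tip seen externally
for n,uv in (('side',(225+211/4,100+371/4)),('scene',(180+297/3.3,150+200/3.3))): print(n,atz(n,uv,tip[2]))
E
```

```text
0.046 [0.47589076 0.05941712 0.046     ] [0.47589046 0.05869031 0.046     ]
0.05 [0.47470152 0.05942661 0.05      ] [0.47470122 0.05871213 0.05      ]
0.055 [0.47321496 0.05943849 0.055     ] [0.47321467 0.05873939 0.055     ]
0.06 [0.4717284  0.05945036 0.06      ] [0.47172811 0.05876666 0.06      ]
tip [0.47335047 0.05944947 0.09250795] [[277.98711122 233.46311509]] [[277.97265271 228.66499341]]
0.06 [0.45559692 0.07416105 0.06      ]
0.055 [0.45672027 0.0744804  0.055     ]
0.05 [0.45784362 0.07479975 0.05      ]
0.034 [0.45221133 0.07567166 0.034     ]
scene [0.47485171 0.05734895 0.05      ]
scene [0.47146306 0.06166017 0.055     ]
side [0.47794956 0.05499066 0.05      ]
side [0.4768898  0.04833521 0.055     ]
side [0.47818685 0.05834876 0.09250795]
scene [0.47353097 0.05692668 0.09250795]
```

```bash
python3 -m crank '[{"delta_pos":[0.2,-0.024,0.052],"rotation":[0,0,0]},{"delta_pos":[0.6,0,0],"rotation":[0,0,0]},{"delta_pos":[0.4,0,0],"rotation":[0,0,0]},{"delta_pos":[0,0,0],"rotation":[0,0,0]},{"delta_pos":[0,0,0],"rotation":[0,0,0]}]'
python3 - <<'E'
from h import *
o=see('wrist','w15');print(o['ee_pos'],tool(o)[:3,0],o['ft_force'])
im=cv2.imread('pics/w15.png'); cv2.imwrite('pics/w15z.png',cv2.resize(im[190:310,210:350],None,fx=5,fy=5,interpolation=cv2.INTER_CUBIC))
E
```

```text
time: 17.0
ee_pos: [0.4752, 0.058, 0.1297]
tcp_rot: [0.707, -0.0, 0.707, 0.0]
ft_force: [-0.4, 0.3, 0.2]
gripper_width: 0.014
[0.47518655 0.05798136 0.12970571] [-6.71578537e-04 -7.23675114e-05 -9.99999772e-01] [-0.35138452  0.31053333  0.17654785]
```

View pics/w15z.png

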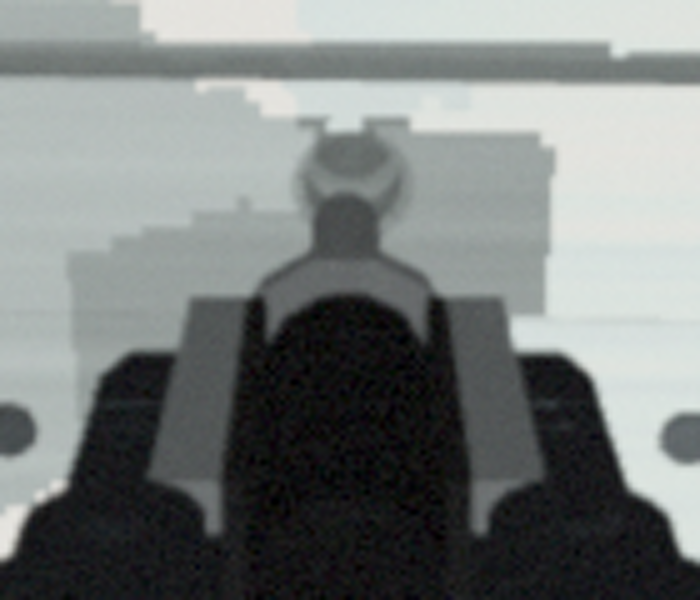

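```bash
python3 - <<'E'
from h import *
c=camera_info('wrist');K=c['mtx'];C=c['T_tool_cam']
def attool(uv,X):
    d=np.linalg.inv(K)@[uv[0],uv[1],1]; d=C[:3,:3]@[d[0],-d[1],-d[2]]; p=C[:3,3]; return (p+d*(X-p[0])/d[0])*1000
print(attool((279.2,228.6),.0666),[attool((280.8,226),.1297-z) for z in (.046,.049,.052)])
print([attool((278.1,215.2),.159-z) for z in (.046,.049,.052)])
print([np.mean([get_obs()['ee_pos'] for _ in range(20)],0)])
E
```

```text
[66.6         0.72438945 -3.03967149] [array([83.7       ,  1.75829317,  1.05644879]), array([8.07000000e+01, 1.74272253e+00, 5.47712514e-02]), array([77.7       ,  1.72715188, -0.94690629])]
[array([ 1.13000000e+02, -4.60291705e-02,  2.57421232e+00]), array([ 1.10000000e+02, -3.67160685e-02,  1.67766245e+00]), array([ 1.07000000e+02, -2.74029665e-02,  7.81112578e-01])]
[array([0.47543553, 0.05804332, 0.12998785])]
```

```bash
python3 -m crank '[{"delta_pos":[0,0.036,0],"rotation":[0,0,0]},{"delta_pos":[0.2,0,0],"rotation":[0,0,0]},{"delta_pos":[0.3,0,0],"rotation":[0,0,0]},{"delta_pos":[0.3,0,0],"rotation":[0,0,0]},{"delta_pos":[0.2,0,0],"rotation":[0,0,0]},{"delta_pos":[0,0,0],"rotation":[0,0,0]}]'
python3 - <<'E'
from h import *
o=see('wrist','w16');print(o['ee_pos'],o['ft_force'])
im=cv2.imread('pics/w16.png'); cv2.imwrite('pics/w16z.png',cv2.resize(im[190:310,210:350],None,fx=5,fy=5,interpolation=cv2.INTER_CUBIC))
E
```

```text
time: 17.65
ee_pos: [0.4748, 0.0587, 0.1038]
tcp_rot: [0.707, -0.0, 0.708, -0.0]
ft_force: [0.1, 0.8, -0.8]
gripper_width: 0.0142
[0.47476043 0.05873924 0.10384933] [ 0.05315757  0.75385747 -0.83787259]
```

View pics/w16z.png

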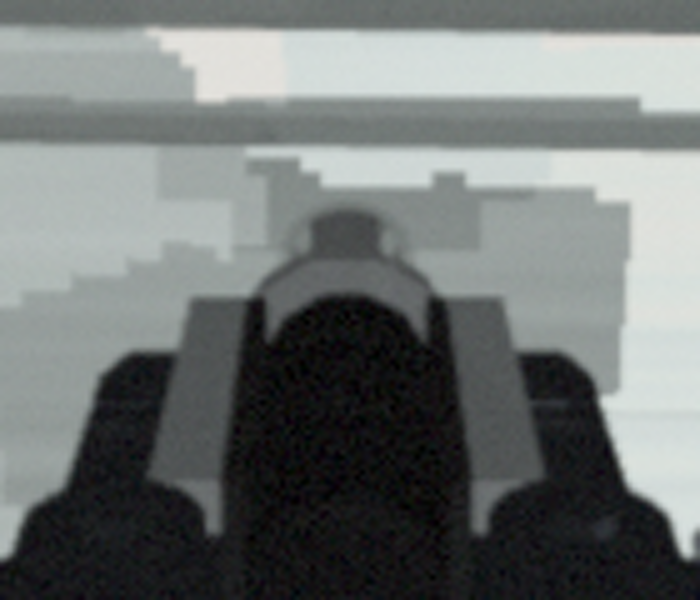

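```bash
python3 - <<'E'
from h import *
o=get_obs();T=tool(o)
def P(*p):
    u=proj('wrist',(T@np.r_[p,1])[:3],o)[0]; return (u-[210,190])*5
for X in (.0518,.0548,.0578): print(X,P(X,0,-.004),P(X,0,-.00625),P(X,-.00625,0),P(X,.00625,0))
print(P(.0666,0,-.004), P(.0666,0,-.003))
E
```

```text
0.0518 [339.47394031 228.56887648] [339.41377017 209.13963206] [282.80696475 262.91099075] [396.35580634 262.68755871]
0.0548 [339.55118219 219.26518935] [339.49218688 200.10520359] [283.74857608 253.13613583] [395.56448084 252.91562634]
0.0578 [339.62608881 210.24278177] [339.5682253  191.34477896] [284.66187909 243.65514915] [394.79694667 243.43748876]
[339.83330501 185.2838506 ] [339.85754159 193.32368529]
```

```bash
python3 -m crank '[{"delta_pos":[0.15,0,0.01],"rotation":[0,0,0]},{"delta_pos":[0.15,0,0.01],"rotation":[0,0,0]},{"delta_pos":[0.15,0,0],"rotation":[0,0,0]},{"delta_pos":[0,0,0],"rotation":[0,0,0]}]'
```

```text
time: 18.1
ee_pos: [0.4755, 0.0587, 0.0931]
tcp_rot: [0.707, -0.0, 0.707, -0.0]
ft_force: [0.6, -0.6, -0.5]
gripper_width: 0.0146
```

```bash
python3 -m crank '[{"delta_pos":[0.15,0,0],"rotation":[0,0,0]},{"delta_pos":[0.15,0,0],"rotation":[0,0,0]},{"delta_pos":[0.15,0,0],"rotation":[0,0,0]},{"delta_pos":[0.15,0,0],"rotation":[0,0,0]},{"delta_pos":[0,0,0],"rotation":[0,0,0]},{"delta_pos":[0,0,0],"rotation":[0,0,0]}]'; python3 -m crank '[{"delta_pos":[0.1,0,0],"rotation":[0,0,0]},{"delta_pos":[0.1,0,0],"rotation":[0,0,0]},{"delta_pos":[0,0,0],"rotation":[0,0,0]},{"delta_pos":[0,0,0],"rotation":[0,0,0]}]' 5 120
```

```text
time: 18.7
ee_pos: [0.4757, 0.0588, 0.0785]
tcp_rot: [0.707, -0.0, 0.707, 0.0]
ft_force: [0.3, 0.0, 0.5]
gripper_width: 0.0142
time: 19.1
ee_pos: [0.4758, 0.0588, 0.0735]
tcp_rot: [0.707, -0.0, 0.707, 0.0]
ft_force: [-0.1, -0.2, 1.0]
gripper_width: 0.0132
```

```bash
python3 -m crank '[{"delta_pos":[0.08,0,0],"rotation":[0,0,0]},{"delta_pos":[0,0,0],"rotation":[0,0,0]},{"delta_pos":[0,0,0],"rotation":[0,0,0]}]'; python3 -m crank '[{"delta_pos":[0.08,0,0],"rotation":[0,0,0]},{"delta_pos":[0,0,0],"rotation":[0,0,0]},{"delta_pos":[0,0,0],"rotation":[0,0,0]}]' ; python3 -m crank '[{"delta_pos":[0.08,0,0],"rotation":[0,0,0]},{"delta_pos":[0,0,0],"rotation":[0,0,0]},{"delta_pos":[0,0,0],"rotation":[0,0,0]}]'
```

```text
time: 19.4
ee_pos: [0.4759, 0.0588, 0.0724]
tcp_rot: [0.707, -0.0, 0.707, -0.0]
ft_force: [-5.0, -0.9, 17.2]
gripper_width: 0.0132
time: 19.7
ee_pos: [0.476, 0.0589, 0.0719]
tcp_rot: [0.708, -0.0, 0.706, -0.0]
ft_force: [-10.5, -0.7, 43.5]
gripper_width: 0.0138
time: 20.0
ee_pos: [0.4761, 0.0589, 0.0713]
tcp_rot: [0.708, -0.001, 0.706, -0.0]
ft_force: [-15.8, -1.6, 68.7]
gripper_width: 0.013
```

```bash
python3 -m crank '[{"delta_pos":[-0.07,0,0],"rotation":[0,0,0]},{"delta_pos":[-0.07,0,0],"rotation":[0,0,0]},{"delta_pos":[0,0,0],"rotation":[0,0,0]},{"delta_pos":[0,0,0],"rotation":[0,0,0]}]'
python3 - <<'E'
from h import *
o=see('wrist','w17');print(o['time'],o['ee_pos'],o['ft_force'])
see('side','d17',(245,140,350,250),5);see('scene','s17',(180,150,300,330),3.3)
E
```

```text
time: 20.4
ee_pos: [0.476, 0.0588, 0.0723]
tcp_rot: [0.708, -0.0, 0.707, -0.0]
ft_force: [-5.2, 0.2, 23.3]
gripper_width: 0.0136
20.4 [0.47596694 0.05883918 0.07230363] [-5.23971938  0.16624327 23.28461097]
```

View pics/d17.png

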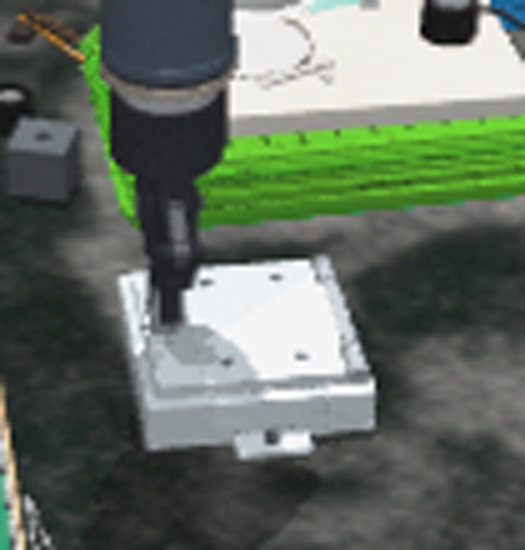

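View pics/w17.png

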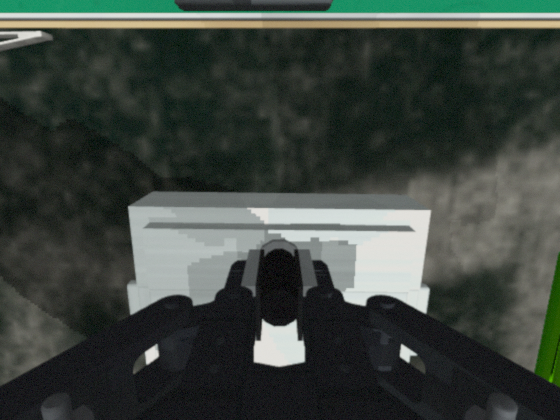

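View pics/s17.png

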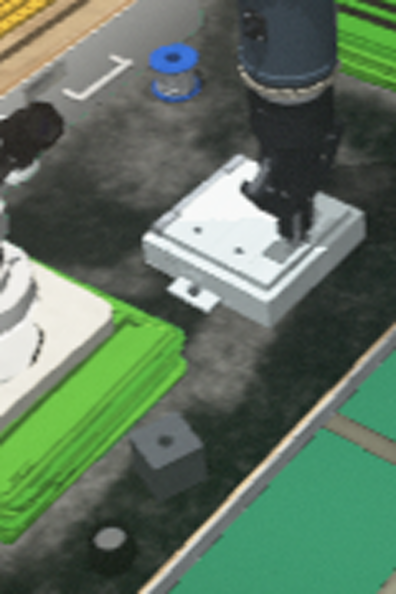

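```bash
python3 - <<'E'
from h import *
for _ in range(3):
    o=get_obs(); print(o['time'],o['ee_pos'],o['ft_force'],o['gripper_width'])
print(sign_off())
E
```

```text
20.55 [0.47594228 0.05885536 0.07228287] [-5.46533863 -0.94612201 22.93414451] 0.01319750445166195
20.55 [0.47594228 0.05885536 0.07228287] [-5.46533863 -0.94612201 22.93414451] 0.01319750445166195
20.55 [0.47594228 0.05885536 0.07228287] [-5.46533863 -0.94612201 22.93414451] 0.01319750445166195
the job is handed in; nothing more can be done
None
```

I handed the job in at 20.6 s of the 56 s, with the gripper still holding the pin by its handle and pressing it down. No verdict was reported.

- **Relays:** I lifted the top relay off each stack and set it on the free pocket floor. The wrist and side pictures then showed four separate relays in one flat layer. I could not see them after the lid closed.
- **Lid:** I swung it down from behind and pressed it once with 8 N. It then rested slightly ajar, as the task describes.
- **Pin:** I took it from the stand, lined its tip up with the lid hole using the wrist camera, and lowered it.
    - It met almost no force until it stopped hard at a gripper height of about 72 mm. That puts the tip about 6 mm above the bench, or 28 mm below the rim, which is home.
- **Last checks:** The upward force was 23 N and steady, the grip opening was 13 mm, and the tool was upright to within about 0.002 rad. In the last picture the pin had not slipped in the grip, and the lid looked fully shut.
- **Bystanders:** The arm was never sent near the jar or the bin. The loupe looked to be in its starting place at the end.

**What did not go cleanly:**
- While pressing home, the push briefly reached 69 N, below the 120 N wrist limit, so I eased it back to 23 N. It went through the fingers and the pin, which I took not to count as the gripper's body under the 40 N limit.
- About 5 N of sideways push was left on the pin.
- My camera fixes disagreed by 1–2 mm on the hole and up to about 6 mm on one relay, so I made the final alignment from the pin tip and the lid hole in one picture.

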